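Clamp the carved figure, bite plus a quarter turn

ROBOT

A 7-joint arm with a two-finger parallel gripper is mounted at the origin on the work surface. World frame = base frame: x ahead of the robot, y to its left, z up, the work surface at z = 0. Lengths are in m, angles in rad, forces in N, time in s.
With the tool pointing down it reaches from about 0.4 to 0.85 m from the base axis. Payload 10.4 kg.
Tool frame: the origin (TCP) lies on the mounting face of the last link; the fingertips stand r.tips_ahead ahead of it and the grasp point (between the pads) lies 164 mm ahead of it (r.tips_ahead is the distance from the TCP to the fingertips, in m); z points along the fingers, y is the line along which they close (so a half turn about z gives the same grasp; the last joint's range is limited). The gripper opens to 87 mm and grips with 3 to 60 N. Pads are 19 mm wide; open, the fingers measure 117 mm over their backs; the gripper's body (75 mm by 190 mm) begins 51 mm behind the grasp point.
Start: joints at [-1.179, 0.332, -0.065, 1.46, 0.022, 1.35, -0.088], TCP at [0.252, 0.572, 0.405] pointing down, gripper open.
Joint ranges: [-2.6, 2.6], [-0.5, 2.12], [-1.47, 1.34], [0.16, 2.42], [-1.27, 4.41], [0.06, 2.06], [-2.6, 2.6]. Speed limits (rad/s): [2.22, 2.22, 2.79, 2.79, 3.14, 3.14, 3.14].

INTERFACE

Orientations are given as a unit quaternion [x, y, z, w].
In Python, from bench import telemetry, imaging, job, r gives the robot as it stands.
- The arm moves only by the tool move_arm, never from a script. Its argument "steps" is a list of rows, each an object of numbers: "dx", "dy", "dz": the shift along the tool's x, y, z in cm; "spin": the turn about the tool's z in rad. In form: [{"dx": .., "dy": .., "dz": .., "spin": ..}, ...]. A call has 1 to 12 rows; each row shifts and turns the commanded pose from where the row before left it, along the tool's axes as they then stand; what a row does not reach is not made up. A row lasts 1/10 s, in which the tool goes at most 50 mm and 8.59 degrees, less where a joint would pass 70% of its speed; a pose out of reach is approached as far as the arm can. A call with a gripper value outside its range is refused whole. "claw" is the finger opening in cm, from 0 to 8.7, set as the call begins (left out, the last holds). The fingers move at their own pace and stop on an object; "squeeze" is the grip in N (left out, the last holds). Time passes only in rows, so rows that do not move let the fingers close. It gives the time, the measured TCP pose, the force, the opening and the grip force at its end, in the units of the state.
- telemetry.read_state(): the state, without advancing time (a new reading comes with each control period).
- imaging.camera(name): name is "scene" or "top"; returns a dict with "img" (384x512x3 uint8, red, green, blue), "camera_matrix" (3x3 intrinsics, pixels), "R" (3x3) and "t" (3): a world point X has camera coordinates R X + t. Camera axes: x right, y down, z forward; pixel columns grow to the right and rows downward; lengths in m; the calibration is good to about 2 mm. A picture is of the moment at which its call begins. There is no depth.
- job.close_job(): hands the job in; it is judged then, once.
The state is a dict: "time": time; "joint_positions": joint angles; "joint_vel": joint speeds; "joint_torque": joint torques, N m; "ee_pos": TCP position; "eef_rot": TCP orientation; "ft_force": force on the tool from outside, world axes, zero at the start; "torque": the same for the moment, N m; "width": finger opening in m; "grip_force": force on a finger pad.
Only numpy, scipy, OpenCV 4.12 (cv2) and the standard library are available. Lean on these libraries where they do the work, as an engineer would, in place of code of your own. Each camera call takes 0.05 s, during which the arm holds its last target. There are 200 camera calls.

TASK

Stand the black figure with the red band upright on the smooth white bed of the green clamp, between its jaws, square to them and centred across their width, and let go of it. Then wind the clamp's handwheel clockwise by its crank handle until you feel the sprung jaw bite (the figure is firmly against the fixed jaw and the wheel suddenly goes heavier), and go on from there by just a quarter turn, judged by the red pointer on the wheel's rim against the scale; squeezed much harder, the figure would be damaged. Let go of the crank, leave the figure clamped and leave the other things alone.

Things in the scene. Friction and masses are not known exactly. Their poses are not given: they have to be found in the camera images.
- figure_mid (a point): the figure to clamp: carved black animal with a red band, about 0.25 kg. Body a block 50 mm (its x) by 40 mm (its y), 56 mm high, round head up to 82 mm. This point: on its centre line 42 mm above its underside, z up. Grasp it across the 50 mm width (x faces, 28 to 42 mm above the underside); the y faces go against the jaws
- figure: the same black figure, origin at the centre of its underside
- vice: green bench clamp fixed to the table, base 130 x 300 mm; origin on the table, z up. Its y runs from the fixed jaw (face at y = -75 mm, top 82 mm above the table) to the wheel (axis at y = +110 mm). The sprung jaw (top 80 mm above the table) starts 61 to 102 mm from the fixed jaw's face: stand the 40 mm deep figure with its centre about 30 mm from that face, at x = 0, either way round
- bed (a point): on top of the smooth, slippery white plastic bed (70 mm wide in x, 30 mm above the table), on the clamp's centre line, 25 mm from the fixed jaw's face; axes as the clamp's
- anvil: the fixed jaw; origin on the table below the middle of its cork face, axes as the clamp's. The clamping force is what this jaw feels. Bite: the sprung jaw's pad is preloaded to about 8 N, and each further rad of the wheel adds 4 to 5 N, so a quarter turn after the bite gives about 15 N
- wheel_axis (a point): on the vertical axis of the handwheel, at the top of its hub, 104 mm above the table. The wheel is a flat disc 116 mm across, its top 99 mm above the table, over a fixed aluminium scale collar with black marks every 30 degrees (longer every 90)
- crank_mid (a point): middle (121 mm above the table) of the upright black crank handle, a free-spinning pin of 16 mm diameter, 46 mm from the wheel's axis, opposite the pointer, rising from 101 to 139 mm above the table. Pinch it from above and lead it round the axis; the gripper need not turn. Friction holds the wheel where it is left: about 8 N at the crank turns it
- pointer (a point): tip of the red pointer on the wheel's rim, 67 mm from the axis, 103 mm above the table. The bite has to be felt: the push needed at the crank rises by about 2 N within some 0.1 rad of turn (sliding the figure along the slick bed before that hardly adds), then by about 2 N per rad. After a good job the pointer ends on the far half of the rim (the clamp's +x side)
- wheel (a joint): angle of the handwheel, rad, growing clockwise from above, which closes the clamp by 16 mm per rad; starts at 0 to 0.4, stops at 6.6. The pointer stands at the angle 4.37 - value, counter-clockwise from the clamp's +x. The stand-off of the jaw's pad differs every time and is not told, so the bite comes anywhere between 1.6 and 4.1
- decoy: the other figure, same shape, reddish clay with a white line: leave alone
- basket: low round dark basket, 134 mm across, 47 mm high: leave alone
- foam_a: small white block 45 x 28 x 22 mm: leave alone
- foam_b: small white block 50 x 30 x 24 mm: leave alone
- brush: hand brush lying on the table: leave alone
- jar: small jar, 60 mm across, 70 mm high: leave alone
Not all that is in view belongs to the job. Leave any yellow look-alike of the figure alone.

How it is judged:
On the way, in this order (a step that is already met when the one before it is completed fails the run):
1. the black figure stands upright on the bed between the jaws, let go of, not yet clamped (z of figure_mid in the frame of bed between 0.037 and 0.045 m and x of figure_mid in the frame of bed between -0.012 and 0.012 m and angle between figure's own z axis and vertical below 0.1 rad and contact force between the fingers and figure below 0.1 N and contact force between figure and anvil below 3 N), for 0.2 s.
2. the wheel has been wound until the sprung jaw bites: the figure is pressed on the fixed jaw with over 4 N (contact force between figure and anvil above 4 N), for 0.2 s.
At the end, for the whole second after the job is handed in: the black figure stands upright (within 0.1 rad) on the bed, within 14 mm of the centre line and square to the jaws (within 0.12 rad), clamped against the fixed jaw with 12.5 to 16.8 N (a quarter turn past the bite, within about 0.4 rad); all at rest and let go of (contact force between figure and anvil between 12.5 and 16.8 N and z of figure_mid in the frame of bed between 0.037 and 0.045 m and x of figure_mid in the frame of bed between -0.014 and 0.014 m and angle between the y axis of figure and the y axis of vice, either way round below 0.12 rad and angle between figure's own z axis and vertical below 0.1 rad and velocity of joint wheel between -0.02 and 0.02 rad/s and linear speed of figure below 0.01 m/s); the robot touches nothing.
It fails at once if the figure is squeezed between the jaws with more than 18.5 N (contact force between figure and anvil above 18.5 N).
It fails at once if the figure is dropped or thrown (linear speed of figure above 0.5 m/s and contact force between the fingers and figure below 0.1 N).
It fails at once if another thing on the table is moved by more than 30 mm (distance of any of decoy, basket, foam_a, foam_b, brush, jar from where it was at the start of the episode above 0.03 m).
It also fails if it takes over 72 s, if anything falls off the work surface, if the arm or the gripper's body presses on something with over 40 N, if the wrist force passes 120 N, or if a joint passes its speed limit or range.

## Working session

There is one attempt and no reset: what is moved stays moved. The work goes in short steps, Python scripts to look and compute and a tool call to move; the robot and the scene stay as the last step left them, time stands still between calls to the robot, and variables do not carry over. Pictures are saved under pics/ and viewed, at most 10 in all, crops included, and the job is handed in when it is done.

Besides the shell and the picture viewer there is one more tool, called after "Call:" by a JSON object that holds its "method" and its "body", one argument or row to a line. move_arm: Moves the arm, as the interface text tells. Its arguments: {"type":"object","properties":{"steps":{"type":"array","items":{"type":"object","properties":{"dx":{"type":"number"},"dy":{"type":"number"},"dz":{"type":"number"},"spin":{"type":"number"}}}},"claw":{"type":"number"},"squeeze":{"type":"number"}},"required":["steps"]}

```bash
ls; mkdir -p pics; cat > h.py <<'E'
import numpy as np, cv2
from bench import telemetry, imaging, job, r
def snap(n,f=None):
    c=imaging.camera(n)
    if f: cv2.imwrite('pics/'+f,c['img'][:,:,::-1])
    return c
def ray(c,u,v,z):
    K,R,t=map(np.array,(c['camera_matrix'],c['R'],c['t']))
    d=R.T@np.linalg.solve(K,[u,v,1.]); o=-R.T@t
    return o+d*(z-o[2])/d[2]
def proj(c,X):
    p=np.array(c['camera_matrix'])@(np.array(c['R'])@np.array(X)+c['t']); return p[:2]/p[2]
E
python3 - <<'E'
from h import *
a=snap('scene','s1.png');b=snap('top','t1.png')
for c in(a,b): print(np.round(-np.array(c['R']).T@c['t'],3),np.round(c['camera_matrix'],1).tolist())
s=telemetry.read_state();print(s,r.tips_ahead)
E
```

```text
pics
[0.845 0.497 0.898] [[391.6, 0.0, 265.0], [0.0, 391.6, 191.9], [0.0, 0.0, 1.0]]
[0.403 0.03  1.385] [[477.7, 0.0, 257.5], [0.0, 477.7, 199.6], [0.0, 0.0, 1.0]]
{'time': 0.1, 'joint_positions': array([-1.17857906,  0.33282384, -0.06466202,  1.46084577,  0.02160389,
        1.34994261, -0.08850543]), 'joint_vel': array([-0.00115629,  0.00014638, -0.00119787, -0.00221315,  0.00095476,
       -0.00158154, -0.00218147]), 'joint_torque': array([ 1.25560637e-03, -6.24541354e+01,  2.46653898e-02, -3.90718853e+01,
       -6.13678806e-02,  3.65566649e-02,  5.67198947e-05]), 'ee_pos': array([0.25185596, 0.57188164, 0.40402931]), 'eef_rot': array([ 2.05935240e-01,  9.78565398e-01, -6.54830433e-04, -9.83825708e-05]), 'ft_force': array([0.05788443, 0.02551496, 0.16422707]), 'torque': array([-0.00874914, -0.00358186,  0.02443968]), 'grip_force': 0.0, 'width': 0.08718195584112125} 0.1822
```

View pics/t1.png

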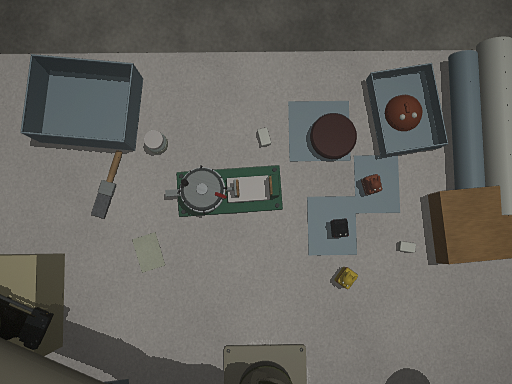

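View pics/s1.png

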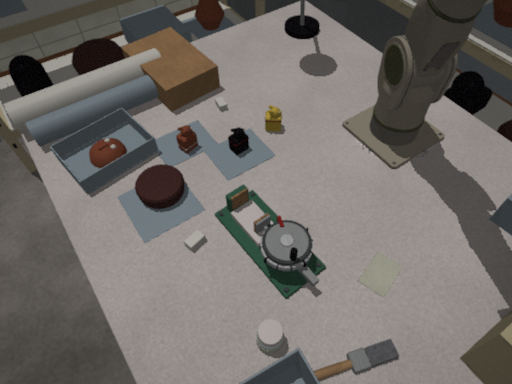

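Top view candidates: the black figure at (340,228), the reddish decoy at (373,184) and the yellow look-alike at (347,278). I choose the black one and check it in a close crop. The clamp spans about (177..282, 166..216), with its wheel at (202,189) and the fixed jaw at the right end.

```bash
python3 - <<'E'
from h import *
t=cv2.imread('pics/t1.png');s=cv2.imread('pics/s1.png')
a=cv2.resize(t[160:225,165:295],None,fx=6,fy=6,interpolation=cv2.INTER_CUBIC)[:, :780]
b=cv2.resize(t[205:250,318:363],None,fx=4,fy=4,interpolation=cv2.INTER_CUBIC)
d=cv2.resize(s[115:165,215:265],None,fx=3.6,fy=3.6,interpolation=cv2.INTER_CUBIC)
o=np.zeros((390+180,780,3),np.uint8);o[:390]=a;o[390:,:180]=b;o[390:,200:380]=d
cv2.imwrite('pics/c1.png',o)
E
```

```text
(no output)
```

View pics/c1.png

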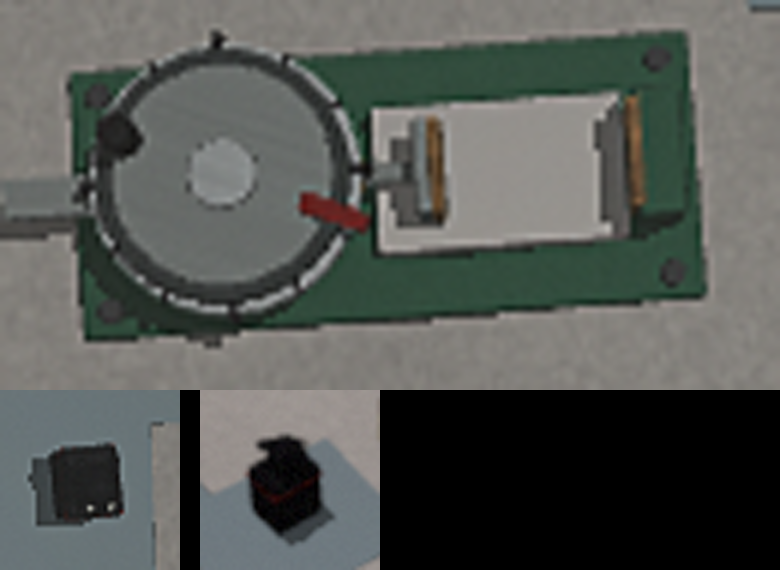

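The crop confirms the black figure with the thin red band. Its body spans about (330..349, 216..236) in the top view. The clamp's pointer is at (226,197), the crank top at (185,182) and the wheel hub at (202,189). Next I measure them.

```bash
cat > m.py <<'E'
from h import *
def fig(c,roi,thr=60):
    u0,v0,u1,v1=roi; im=c['img'][v0:v1,u0:u1].astype(int)
    m=(im.max(2)<thr).astype(np.uint8)
    n,l,st,ce=cv2.connectedComponentsWithStats(m); k=1+st[1:,4].argmax()
    cnt=cv2.findContours((l==k).astype(np.uint8),0,2)[0][0]+np.array([u0,v0])
    return cnt
E
python3 - <<'E'
from m import *
t=snap('top');s=snap('scene')
# vice base
im=t['img'].astype(int); m=((im[...,1]>im[...,0]+12)&(im[...,1]>im[...,2]+5)).astype(np.uint8); m[:,:160]=0;m[:,300:]=0;m[:150]=0;m[230:]=0
pts=np.argwhere(m)[:,::-1].astype(np.float32)
P=np.array([ray(t,u,v,0.02)[:2] for u,v in cv2.boxPoints(cv2.minAreaRect(pts))]);print('base corners',P.round(4).tolist())
rc=cv2.minAreaRect((P*1000).astype(np.float32));print('rect',rc)
for nm,u,v,z in(('hub',201.8,188.7,.104),('crank',185,182.5,.139),('ptr',226.3,197,.103),('fixjaw top',269.8,185,.082)): print(nm,ray(t,u,v,z).round(4))
hub=ray(t,201.8,188.7,.104);print('hub in scene',proj(s,hub),'crank in scene',proj(s,ray(t,185,182.5,.139)))
for thr in(45,60):
  cn=fig(t,(322,208,362,248),thr);print('top',cv2.boundingRect(cn),cv2.minAreaRect(cn))
  ap=cv2.approxPolyDP(cv2.convexHull(cn),1.5,True)[:,0]; print(ap.tolist(),[ray(t,u,v,.056).round(3)[:2].tolist() for u,v in ap])
  cn=fig(s,(218,118,262,162),thr);ap=cv2.approxPolyDP(cv2.convexHull(cn),1.5,True)[:,0];print('scene',ap.tolist(),[ray(s,u,v,.0).round(3)[:2].tolist() for u,v in ap])
E
```

```text
base corners [[0.6091, 0.2482], [0.6261, -0.0498], [0.498, -0.0562], [0.4816, 0.2394]]
rect ((553.5518798828125, 95.54077911376953), (128.24505615234375, 298.5334777832031), 3.2568612098693848)
hub [0.5498 0.1646 0.104 ]
crank [0.5627 0.2049 0.139 ]
ptr [0.5265 0.0989 0.103 ]
fixjaw top [ 0.56   -0.0196  0.082 ]
hub in scene [286.53117147 239.19055908] crank in scene [293.63359433 247.68022773]
top (330, 219, 19, 18) ((338.97955322265625, 227.7746124267578), (17.473398208618164, 17.020719528198242), 84.80557250976562)
[[346, 219], [348, 234], [345, 236], [332, 236], [330, 222]] [[0.465, -0.232], [0.423, -0.236], [0.418, -0.227], [0.418, -0.191], [0.457, -0.187]]
scene [[239, 128], [247, 136], [248, 147], [236, 154], [230, 148], [229, 137], [233, 129]] [[0.393, -0.292], [0.391, -0.247], [0.414, -0.206], [0.46, -0.203], [0.462, -0.235], [0.44, -0.276], [0.411, -0.299]]
top (330, 219, 19, 20) ((338.9385681152344, 228.32379150390625), (19.103042602539062, 17.201791763305664), 84.80557250976562)
[[346, 219], [347, 236], [332, 237], [330, 222], [336, 219]] [[0.465, -0.232], [0.418, -0.233], [0.415, -0.191], [0.457, -0.187], [0.465, -0.204]]
scene [[239, 128], [247, 136], [248, 148], [237, 155], [230, 148], [229, 137], [232, 129]] [[0.393, -0.292], [0.391, -0.247], [0.417, -0.203], [0.46, -0.198], [0.462, -0.235], [0.44, -0.276], [0.414, -0.301]]
```

Call:
{"method": "move_arm", "body": {
  "steps": [
    {"spin": 0.137},
    {"spin": 0.137},
    {"spin": 0.137},
    {"spin": 0.137},
    {"spin": 0.137},
    {"spin": 0.137},
    {"spin": 0.137},
    {"spin": 0.137},
    {"dy": 4.5},
    {"dy": 4.5},
    {"dy": 4.5},
    {"dy": 4.5}
  ],
  "claw": 8.7
}}

```text
$.steps[0]: bad value
```

Call:
{"method": "move_arm", "body": {
  "steps": [
    {"dx": -5},
    {"dx": -5},
    {"dx": -5},
    {"dx": -5},
    {"dx": -5},
    {"dx": -5},
    {"dx": -5},
    {"dx": -5},
    {"dx": -5},
    {"dx": -5},
    {"dx": -5},
    {"dx": -5}
  ]
}}

```text
$.steps[0]: bad value
```

Call:
{"method": "move_arm", "body": {
  "steps": [
    {"dx": -5,"dy": -1.9},
    {"dx": -5,"dy": -1.9},
    {"dx": -5},
    {"dx": -5},
    {"dz": 4},
    {"dz": 4},
    {"dz": 0},
    {"dz": 0}
  ]
}}

```text
$.steps[0]: bad value
```

Call:
{"method": "move_arm", "body": {
  "steps": [
    {"dx": 0,"dy": 0,"dz": 0,"spin": 0.137},
    {"dx": 0,"dy": 0,"dz": 0,"spin": 0.137},
    {"dx": 0,"dy": 0,"dz": 0,"spin": 0.137},
    {"dx": 0,"dy": 0,"dz": 0,"spin": 0.137},
    {"dx": 0,"dy": 0,"dz": 0,"spin": 0.137},
    {"dx": 0,"dy": 0,"dz": 0,"spin": 0.137},
    {"dx": 0,"dy": 0,"dz": 0,"spin": 0.137},
    {"dx": 0,"dy": 0,"dz": 0,"spin": 0.137},
    {"dx": 0,"dy": 4.5,"dz": 0,"spin": 0},
    {"dx": 0,"dy": 4.5,"dz": 0,"spin": 0},
    {"dx": 0,"dy": 4.5,"dz": 0,"spin": 0},
    {"dx": 0,"dy": 4.5,"dz": 0,"spin": 0}
  ],
  "claw": 8.7
}}

```text
time: 1.4
ee_pos: [0.4331, 0.5828, 0.4047]
eef_rot: [0.685, 0.728, -0.0, -0.0]
ft_force: [1.1, 0.8, 0.0]
width: 0.0869
grip_force: 0.0
```

Call:
{"method": "move_arm", "body": {
  "steps": [
    {"dx": -5,"dy": 0,"dz": 0,"spin": 0},
    {"dx": -5,"dy": 0,"dz": 0,"spin": 0},
    {"dx": -5,"dy": 0,"dz": 0,"spin": 0},
    {"dx": -5,"dy": 0,"dz": 0,"spin": 0},
    {"dx": -5,"dy": 0,"dz": 0,"spin": 0},
    {"dx": -5,"dy": 0,"dz": 0,"spin": 0},
    {"dx": -5,"dy": 0,"dz": 0,"spin": 0},
    {"dx": -5,"dy": 0,"dz": 0,"spin": 0},
    {"dx": -5,"dy": 0,"dz": 0,"spin": 0},
    {"dx": -5,"dy": 0,"dz": 0,"spin": 0},
    {"dx": -5,"dy": 0,"dz": 0,"spin": 0},
    {"dx": -5,"dy": 0,"dz": 0,"spin": 0}
  ]
}}

```text
time: 2.6
ee_pos: [0.4671, -0.0182, 0.4049]
eef_rot: [0.686, 0.728, 0.0, -0.0]
ft_force: [1.6, -0.0, -0.6]
width: 0.0871
grip_force: 0.0
```

Call:
{"method": "move_arm", "body": {
  "steps": [
    {"dx": -5,"dy": -2,"dz": 0,"spin": 0},
    {"dx": -5,"dy": -2,"dz": 0,"spin": 0},
    {"dx": -5,"dy": 0,"dz": 0,"spin": 0},
    {"dx": -5,"dy": 0,"dz": 0,"spin": 0},
    {"dx": 0,"dy": 0,"dz": 4,"spin": 0},
    {"dx": 0,"dy": 0,"dz": 4,"spin": 0},
    {"dx": 0,"dy": 0,"dz": 0,"spin": 0},
    {"dx": 0,"dy": 0,"dz": 0,"spin": 0}
  ]
}}

```text
time: 3.4
ee_pos: [0.4421, -0.2108, 0.3254]
eef_rot: [0.686, 0.728, -0.0, -0.0]
ft_force: [-0.0, 0.2, 1.1]
width: 0.0868
grip_force: 0.0
```

Call:
{"method": "move_arm", "body": {
  "steps": [
    {"dx": -0.6,"dy": 0,"dz": 2.5,"spin": 0},
    {"dx": 0,"dy": 0,"dz": 2.5,"spin": 0},
    {"dx": 0,"dy": 0,"dz": 2.5,"spin": 0},
    {"dx": 0,"dy": 0,"dz": 2.4,"spin": 0},
    {"dx": 0,"dy": 0,"dz": 2.4,"spin": 0},
    {"dx": 0,"dy": 0,"dz": 0,"spin": 0},
    {"dx": 0,"dy": 0,"dz": 0,"spin": 0}
  ]
}}

```text
time: 4.1
ee_pos: [0.4434, -0.2169, 0.2035]
eef_rot: [0.685, 0.728, 0.001, 0.001]
ft_force: [0.9, -0.1, 0.9]
width: 0.0872
grip_force: 0.0
```

```bash
python3 - <<'E'
from h import *
s=snap('scene');t=snap('top')
st=telemetry.read_state();print(st['ee_pos'],st['ft_force'])
a=cv2.resize(s['img'][90:190,180:310],None,fx=3,fy=3,interpolation=cv2.INTER_CUBIC);b=cv2.resize(t['img'][180:280,290:420],None,fx=3,fy=3,interpolation=cv2.INTER_CUBIC)
cv2.imwrite('pics/g1.png',np.hstack([a,b])[:,:,::-1])
E
```

```text
[ 0.44342044 -0.21706502  0.20377637] [-0.04415685  0.04457149  0.65372217]
```

View pics/g1.png

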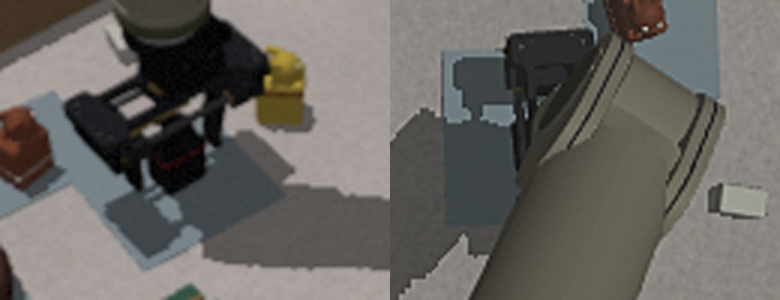

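The figure sits between the open fingers: band at (240,142) in the scene view, fingers to either side. I close the gripper and lift.

Call:
{"method": "move_arm", "body": {
  "steps": [
    {"dx": 0,"dy": 0,"dz": 0,"spin": 0},
    {"dx": 0,"dy": 0,"dz": 0,"spin": 0},
    {"dx": 0,"dy": 0,"dz": 0,"spin": 0},
    {"dx": 0,"dy": 0,"dz": 0,"spin": 0},
    {"dx": 0,"dy": 0,"dz": 0,"spin": 0},
    {"dx": 0,"dy": 0,"dz": 0,"spin": 0},
    {"dx": 0,"dy": 0,"dz": 0,"spin": 0},
    {"dx": 0,"dy": 0,"dz": 0,"spin": 0}
  ],
  "claw": 4,
  "squeeze": 20
}}

```text
time: 5.0
ee_pos: [0.4423, -0.2168, 0.2017]
eef_rot: [0.686, 0.728, -0.0, -0.0]
ft_force: [-1.3, 1.5, 2.5]
width: 0.0502
grip_force: 19.9
```

Call:
{"method": "move_arm", "body": {
  "steps": [
    {"dx": 0,"dy": 0,"dz": -1,"spin": 0},
    {"dx": 0,"dy": 0,"dz": -2,"spin": 0},
    {"dx": 0,"dy": 0,"dz": -3,"spin": 0},
    {"dx": 0,"dy": 0,"dz": -3,"spin": 0},
    {"dx": 0,"dy": 0,"dz": -3,"spin": 0},
    {"dx": 0,"dy": 0,"dz": 0,"spin": 0},
    {"dx": 0,"dy": 0,"dz": 0,"spin": 0}
  ]
}}

```text
time: 5.7
ee_pos: [0.4423, -0.2168, 0.322]
eef_rot: [0.686, 0.728, 0.001, 0.0]
ft_force: [-0.0, 0.6, -2.9]
width: 0.0493
grip_force: 19.9
```

Call:
{"method": "move_arm", "body": {
  "steps": [
    {"dx": 1.2,"dy": 0.7,"dz": 0,"spin": 0},
    {"dx": 2.5,"dy": 1.5,"dz": 0,"spin": 0},
    {"dx": 3.2,"dy": 1.9,"dz": 0,"spin": 0},
    {"dx": 3.2,"dy": 1.9,"dz": 0,"spin": 0},
    {"dx": 3.2,"dy": 1.9,"dz": 0,"spin": 0},
    {"dx": 3.2,"dy": 1.9,"dz": 0,"spin": 0},
    {"dx": 3.0,"dy": 1.8,"dz": 0,"spin": 0},
    {"dx": 1.8,"dy": 1.0,"dz": 0,"spin": 0},
    {"dx": 0.6,"dy": 0.4,"dz": 0,"spin": 0},
    {"dx": 0,"dy": 0,"dz": 0,"spin": 0},
    {"dx": 0,"dy": 0,"dz": 0,"spin": 0}
  ]
}}

```text
time: 6.8
ee_pos: [0.5585, 0.0079, 0.3214]
eef_rot: [0.686, 0.727, -0.001, -0.0]
ft_force: [0.4, -1.3, -2.8]
width: 0.0502
grip_force: 19.9
```

```bash
python3 - <<'E'
from h import *
s=snap('scene');t=snap('top')
st=telemetry.read_state();print(st['ee_pos'],st['eef_rot'],st['ft_force'])
X=np.array(st['ee_pos']);print('expected tip pix',proj(s,X-[0,0,.202]),proj(t,X-[0,0,.12]))
a=cv2.resize(s['img'][130:280,190:340],None,fx=2.6,fy=2.6,interpolation=cv2.INTER_CUBIC);b=cv2.resize(t['img'][120:270,160:310],None,fx=2.6,fy=2.6,interpolation=cv2.INTER_CUBIC)
cv2.imwrite('pics/g2.png',np.hstack([a,b])[:,:,::-1])
E
```

```text
[0.55856165 0.00779463 0.32177131] [ 6.86496534e-01  7.27133065e-01 -1.24676463e-04  1.25657926e-05] [-0.68171301 -0.00874564 -2.65515192]
expected tip pix [245.6347049  191.78434989] [260.55844688 179.96030171]
```

View pics/g2.png

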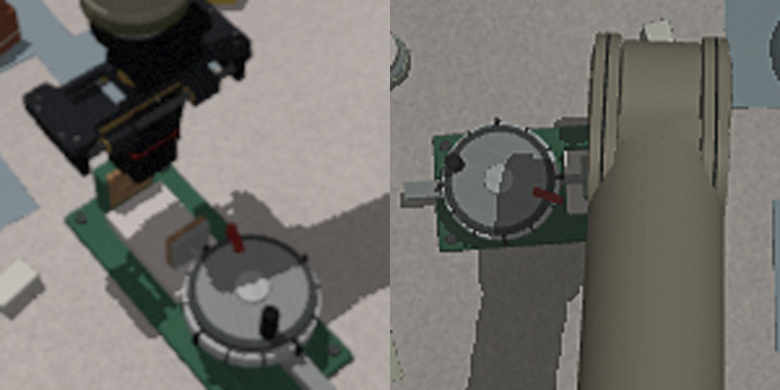

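The figure hangs above the bed in front of the fixed jaw: band at (250,180), jaw at (237,198) in the scene view. I shift it 2 mm away from the jaw and lower.

Call:
{"method": "move_arm", "body": {
  "steps": [
    {"dx": 0.2,"dy": 0,"dz": 1,"spin": 0},
    {"dx": 0,"dy": 0,"dz": 1.5,"spin": 0},
    {"dx": 0,"dy": 0,"dz": 1.5,"spin": 0},
    {"dx": 0,"dy": 0,"dz": 1.5,"spin": 0},
    {"dx": 0,"dy": 0,"dz": 1.5,"spin": 0},
    {"dx": 0,"dy": 0,"dz": 1,"spin": 0},
    {"dx": 0,"dy": 0,"dz": 0.5,"spin": 0},
    {"dx": 0,"dy": 0,"dz": 0.1,"spin": 0},
    {"dx": 0,"dy": 0,"dz": 0.1,"spin": 0},
    {"dx": 0,"dy": 0,"dz": 0,"spin": 0}
  ]
}}

```text
time: 7.9
ee_pos: [0.5591, 0.0116, 0.2352]
eef_rot: [0.686, 0.728, 0.0, 0.0]
ft_force: [0.8, 0.0, -2.8]
width: 0.0497
grip_force: 19.9
```

Call:
{"method": "move_arm", "body": {
  "steps": [
    {"dx": 0,"dy": 0,"dz": 0.1,"spin": 0},
    {"dx": 0,"dy": 0,"dz": 0.05,"spin": 0},
    {"dx": 0,"dy": 0,"dz": 0,"spin": 0},
    {"dx": 0,"dy": 0,"dz": 0,"spin": 0}
  ]
}}

```text
time: 8.3
ee_pos: [0.5589, 0.0116, 0.2333]
eef_rot: [0.686, 0.728, 0.0, -0.0]
ft_force: [0.1, -0.2, -2.8]
width: 0.05
grip_force: 19.9
```

Call:
{"method": "move_arm", "body": {
  "steps": [
    {"dx": 0,"dy": 0,"dz": 0.1,"spin": 0},
    {"dx": 0,"dy": 0,"dz": 0.05,"spin": 0},
    {"dx": 0,"dy": 0,"dz": 0,"spin": 0},
    {"dx": 0,"dy": 0,"dz": 0,"spin": 0}
  ]
}}

```text
time: 8.7
ee_pos: [0.5589, 0.0116, 0.2317]
eef_rot: [0.686, 0.728, 0.0, 0.0]
ft_force: [-0.1, -0.3, -1.9]
width: 0.0494
grip_force: 19.9
```

Call:
{"method": "move_arm", "body": {
  "steps": [
    {"dx": 0,"dy": 0,"dz": 0.05,"spin": 0},
    {"dx": 0,"dy": 0,"dz": 0,"spin": 0},
    {"dx": 0,"dy": 0,"dz": 0,"spin": 0}
  ]
}}

```text
time: 9.0
ee_pos: [0.5591, 0.0116, 0.2317]
eef_rot: [0.686, 0.728, 0.0, 0.0]
ft_force: [-2.3, -0.1, 5.4]
width: 0.0497
grip_force: 19.9
```

Call:
{"method": "move_arm", "body": {
  "steps": [
    {"dx": 0,"dy": 0,"dz": 0,"spin": 0},
    {"dx": 0,"dy": 0,"dz": 0,"spin": 0},
    {"dx": 0,"dy": 0,"dz": 0,"spin": 0},
    {"dx": 0,"dy": 0,"dz": 0,"spin": 0},
    {"dx": 0,"dy": 0,"dz": 0,"spin": 0},
    {"dx": 0,"dy": 0,"dz": 0,"spin": 0},
    {"dx": 0,"dy": 0,"dz": 0,"spin": 0}
  ],
  "claw": 8
}}

```text
time: 9.7
ee_pos: [0.5589, 0.0116, 0.2312]
eef_rot: [0.686, 0.728, 0.0, -0.0]
ft_force: [0.2, 0.8, 0.4]
width: 0.0795
grip_force: 0.0
```

Call:
{"method": "move_arm", "body": {
  "steps": [
    {"dx": 0,"dy": 0,"dz": -1,"spin": 0},
    {"dx": 0,"dy": 0,"dz": -2.5,"spin": 0},
    {"dx": 0,"dy": 0,"dz": -2.5,"spin": 0},
    {"dx": 0,"dy": 0,"dz": -2.5,"spin": 0},
    {"dx": 0,"dy": 0,"dz": -2.5,"spin": 0},
    {"dx": 0,"dy": 0,"dz": -2,"spin": 0},
    {"dx": 3,"dy": 0,"dz": 0,"spin": 0},
    {"dx": 4,"dy": 0,"dz": 0,"spin": 0},
    {"dx": 5,"dy": 0,"dz": 0,"spin": 0},
    {"dx": 5,"dy": 0,"dz": 0,"spin": 0},
    {"dx": 4,"dy": 0,"dz": 0,"spin": 0},
    {"dx": 0,"dy": 0,"dz": 0,"spin": 0}
  ]
}}

```text
time: 10.9
ee_pos: [0.5446, 0.2281, 0.3615]
eef_rot: [0.682, 0.731, 0.001, -0.001]
ft_force: [0.1, -0.1, -0.5]
width: 0.0801
grip_force: 0.0
```

```bash
python3 - <<'E'
from h import *
s=snap('scene');t=snap('top')
st=telemetry.read_state();print(st['ee_pos'],st['eef_rot'],st['ft_force'])
a=cv2.resize(s['img'][160:310,200:350],None,fx=2.6,fy=2.6,interpolation=cv2.INTER_CUBIC);b=cv2.resize(t['img'][120:270,160:310],None,fx=2.6,fy=2.6,interpolation=cv2.INTER_CUBIC)
cv2.imwrite('pics/g3.png',np.hstack([a,b])[:,:,::-1])
E
```

```text
[0.54609059 0.22185861 0.36166393] [ 6.84922321e-01  7.28616057e-01 -2.86293332e-05  2.32177061e-04] [-0.17376449 -1.10501664 -0.24612928]
```

View pics/g3.png

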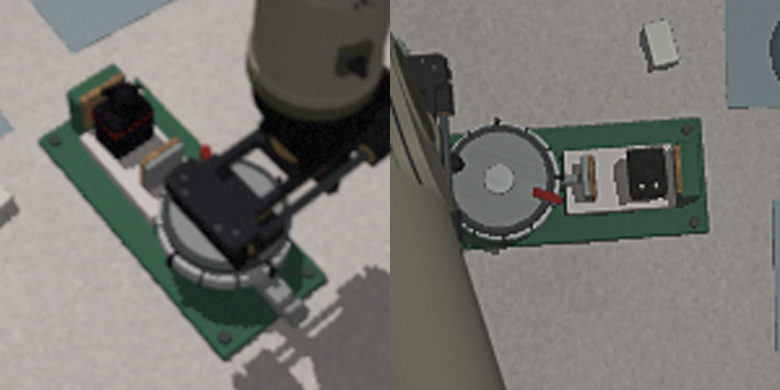

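The figure stands upright and free on the bed: (248,205) in the scene view, (260,187) in the top view. The sprung jaw at (236,189) is well clear of it. I measure the jaw gap from its cork edges to predict the bite, and check the crank and figure positions.

```bash
cat >> h.py <<'E'
YV=0.057; ex=np.array([np.cos(YV),np.sin(YV)]); ey=np.array([-np.sin(YV),np.cos(YV)]); HUB=np.array([.5498,.1646])
def vice(P): d=np.asarray(P)[:2]-HUB; return np.array([d@ex,d@ey+.11])
def red(c,box):
    u0,v0,u1,v1=box; im=c['img'][v0:v1,u0:u1].astype(int)
    m=((im[...,0]>90)&(im[...,1]<60)&(im[...,2]<60)).astype(np.uint8)
    n,l,st,ce=cv2.connectedComponentsWithStats(m)
    return [(st[i].tolist(),(ce[i]+[u0,v0]).round(1).tolist()) for i in range(1,n) if st[i,4]>5]
E
python3 - <<'E'
from h import *
t=snap('top');im=t['img'].astype(int)
for v in(186,188,190,192):print(v,[(u,*im[v,u]) for u in list(range(232,243))+list(range(266,277))] if v==188 else '')
m=((im[...,0]>im[...,2]+35)&(im[...,0]-im[...,1]<60)).astype(np.uint8);m[:,:225]=0;m[:,285:]=0;m[:165]=0;m[215:]=0
n,l,st,ce=cv2.connectedComponentsWithStats(m)
for i in range(1,n):
  if st[i,4]>8: print(st[i],ce[i], [vice(ray(t,*ce[i],z)).round(4).tolist() for z in(.07,.08)])
k=(im.max(2)<60).astype(np.uint8);k[:,:244]=0;k[:,268:]=0;k[:170]=0;k[205:]=0
n,l,st,ce=cv2.connectedComponentsWithStats(k);i=1+st[1:,4].argmax();print('fig',st[i])
x,y,w,h=st[i][:4]
for u,v in((x-.5,y-.5),(x+w-.5,y+h-.5)): print([vice(ray(t,u,v,z)).round(4).tolist() for z in(.03,.086)])
print(red(t,(190,170,235,215)))
E
```

```text
186 
188 [(232, np.int64(57), np.int64(60), np.int64(57)), (233, np.int64(59), np.int64(62), np.int64(60)), (234, np.int64(106), np.int64(112), np.int64(109)), (235, np.int64(122), np.int64(129), np.int64(129)), (236, np.int64(65), np.int64(55), np.int64(43)), (237, np.int64(104), np.int64(79), np.int64(54)), (238, np.int64(80), np.int64(59), np.int64(37)), (239, np.int64(169), np.int64(168), np.int64(168)), (240, np.int64(158), np.int64(156), np.int64(153)), (241, np.int64(156), np.int64(154), np.int64(149)), (242, np.int64(157), np.int64(153), np.int64(149)), (266, np.int64(54), np.int64(52), np.int64(50)), (267, np.int64(97), np.int64(95), np.int64(93)), (268, np.int64(96), np.int64(95), np.int64(94)), (269, np.int64(51), np.int64(49), np.int64(43)), (270, np.int64(92), np.int64(72), np.int64(51)), (271, np.int64(109), np.int64(84), np.int64(59)), (272, np.int64(75), np.int64(79), np.int64(61)), (273, np.int64(49), np.int64(81), np.int64(65)), (274, np.int64(52), np.int64(81), np.int64(65)), (275, np.int64(52), np.int64(79), np.int64(63)), (276, np.int64(52), np.int64(81), np.int64(65))]
190 
192 
[269 176   3  18  34] [270.35294118 184.14705882] [[0.0034, -0.0768], [0.0022, -0.0763]]
[236 180   3  15  31] [237.12903226 186.90322581] [[0.0022, 0.0156], [0.001, 0.0153]]
fig [251 177  16  20 275]
[[0.0342, -0.0236], [0.0264, -0.0233]]
[[-0.0264, -0.0651], [-0.0317, -0.063]]
[([25, 22, 11, 6, 30], [220.1, 194.9])]
```

Call:
{"method": "move_arm", "body": {
  "steps": [
    {"dx": -0.7,"dy": 0.9,"dz": 0,"spin": 0},
    {"dx": -0.8,"dy": 0.9,"dz": 0,"spin": 0},
    {"dx": 0,"dy": 0,"dz": 1,"spin": 0},
    {"dx": 0,"dy": 0,"dz": 0,"spin": 0},
    {"dx": 0,"dy": 0,"dz": 0,"spin": 0}
  ]
}}

```text
time: 11.55
ee_pos: [0.565, 0.2071, 0.3506]
eef_rot: [0.686, 0.728, -0.001, -0.0]
ft_force: [0.6, 0.7, -0.6]
width: 0.08
grip_force: 0.0
```

Call:
{"method": "move_arm", "body": {
  "steps": [
    {"dx": 0.1,"dy": 0,"dz": 2,"spin": 0},
    {"dx": 0,"dy": 0,"dz": 2,"spin": 0},
    {"dx": 0,"dy": 0,"dz": 1,"spin": 0},
    {"dx": 0,"dy": 0,"dz": 0.8,"spin": 0},
    {"dx": 0,"dy": 0,"dz": 0,"spin": 0},
    {"dx": 0,"dy": 0,"dz": 0,"spin": 0}
  ]
}}

```text
time: 12.15
ee_pos: [0.5653, 0.2084, 0.2939]
eef_rot: [0.686, 0.728, 0.0, 0.0]
ft_force: [0.4, -0.5, -0.1]
width: 0.0798
grip_force: 0.0
```

Call:
{"method": "move_arm", "body": {
  "steps": [
    {"dx": 0,"dy": 0,"dz": 0,"spin": 0},
    {"dx": 0,"dy": 0,"dz": 0,"spin": 0},
    {"dx": 0,"dy": 0,"dz": 0,"spin": 0},
    {"dx": 0,"dy": 0,"dz": 0,"spin": 0},
    {"dx": 0,"dy": 0,"dz": 0,"spin": 0},
    {"dx": 0,"dy": 0,"dz": 0,"spin": 0},
    {"dx": 0,"dy": 0,"dz": 0,"spin": 0},
    {"dx": 0,"dy": 0,"dz": 0,"spin": 0}
  ],
  "claw": 0.5,
  "squeeze": 40
}}

```text
time: 12.95
ee_pos: [0.5651, 0.2083, 0.2932]
eef_rot: [0.686, 0.728, 0.0, -0.0]
ft_force: [0.4, -0.6, 0.4]
width: 0.0241
grip_force: 0.0
```

```bash
python3 - <<'E'
from h import *
F=[]
for i in range(6):
  t=snap('top');st=telemetry.read_state();F.append(st['ft_force'])
s=snap('scene')
print(np.round(F,2),st['ee_pos'],st['width'],st['grip_force'],vice(st['ee_pos']),red(t,(190,170,235,215)),red(s,(250,190,320,290)))
a=cv2.resize(s['img'][180:310,220:350],None,fx=3,fy=3,interpolation=cv2.INTER_CUBIC);b=cv2.resize(t['img'][130:260,160:290],None,fx=3,fy=3,interpolation=cv2.INTER_CUBIC)
cv2.imwrite('pics/g4.png',np.hstack([a,b])[:,:,::-1])
E
```

```text
[[-0.57  0.44 -0.11]
 [11.54  1.97 -1.83]
 [ 3.55  0.67 -1.71]
 [ 3.1   0.38 -1.62]
 [ 4.02  0.73 -1.85]
 [ 4.5   0.84 -2.18]] [0.56540109 0.20831967 0.29332057] 0.015094250931427435 39.99340550042689 [0.01806643 0.15275988] [([25, 22, 11, 6, 32], [220.1, 194.8])] [([27, 26, 5, 10, 21], [279.0, 220.9])]
```

View pics/g4.png

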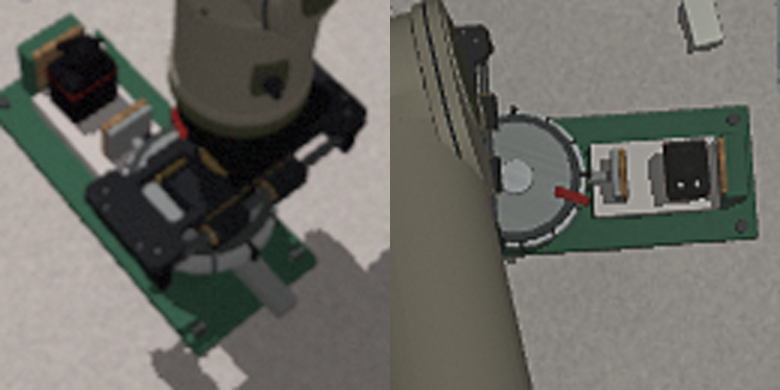

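The crank pin is pinched: opening 15.1 mm, and its position gives a radius of 46.4 mm at 67° in the clamp frame, so the wheel is at about 0.06 rad. Next I get the chord table.

```bash
python3 - <<'E'
import numpy as np
th=1.171-np.arange(0,6.01,.1); x=4.6*np.cos(th);y=4.6*np.sin(th)
for k in range(60): print(k,f"{y[k+1]-y[k]:.2f},{x[k+1]-x[k]:.2f}",end=' | ')
E
```

```text
0 -0.20,0.41 | 1 -0.24,0.39 | 2 -0.28,0.37 | 3 -0.31,0.34 | 4 -0.35,0.30 | 5 -0.37,0.27 | 6 -0.40,0.23 | 7 -0.42,0.19 | 8 -0.44,0.15 | 9 -0.45,0.10 | 10 -0.46,0.06 | 11 -0.46,0.01 | 12 -0.46,-0.04 | 13 -0.45,-0.08 | 14 -0.44,-0.13 | 15 -0.43,-0.17 | 16 -0.41,-0.21 | 17 -0.38,-0.25 | 18 -0.36,-0.29 | 19 -0.33,-0.32 | 20 -0.29,-0.35 | 21 -0.26,-0.38 | 22 -0.22,-0.41 | 23 -0.18,-0.42 | 24 -0.13,-0.44 | 25 -0.09,-0.45 | 26 -0.04,-0.46 | 27 0.00,-0.46 | 28 0.05,-0.46 | 29 0.10,-0.45 | 30 0.14,-0.44 | 31 0.18,-0.42 | 32 0.22,-0.40 | 33 0.26,-0.38 | 34 0.30,-0.35 | 35 0.33,-0.32 | 36 0.36,-0.28 | 37 0.39,-0.25 | 38 0.41,-0.21 | 39 0.43,-0.16 | 40 0.44,-0.12 | 41 0.45,-0.07 | 42 0.46,-0.03 | 43 0.46,0.02 | 44 0.46,0.06 | 45 0.45,0.11 | 46 0.43,0.15 | 47 0.42,0.19 | 48 0.39,0.24 | 49 0.37,0.27 | 50 0.34,0.31 | 51 0.31,0.34 | 52 0.27,0.37 | 53 0.23,0.40 | 54 0.19,0.42 | 55 0.15,0.43 | 56 0.11,0.45 | 57 0.06,0.46 | 58 0.02,0.46 | 59 -0.03,0.46 |
```

Call:
{"method": "move_arm", "body": {
  "steps": [
    {"dx": -0.2,"dy": 0.41,"dz": 0,"spin": 0},
    {"dx": -0.24,"dy": 0.39,"dz": 0,"spin": 0},
    {"dx": -0.28,"dy": 0.37,"dz": 0,"spin": 0},
    {"dx": -0.31,"dy": 0.34,"dz": 0,"spin": 0}
  ]
}}

```text
time: 13.7
ee_pos: [0.5796, 0.2007, 0.2932]
eef_rot: [0.685, 0.729, -0.001, -0.002]
ft_force: [-8.1, 5.6, 4.6]
width: 0.0149
grip_force: 40.0
```

Call:
{"method": "move_arm", "body": {
  "steps": [
    {"dx": -0.35,"dy": 0.3,"dz": 0,"spin": 0},
    {"dx": -0.37,"dy": 0.27,"dz": 0,"spin": 0},
    {"dx": -0.4,"dy": 0.23,"dz": 0,"spin": 0},
    {"dx": -0.42,"dy": 0.19,"dz": 0,"spin": 0}
  ]
}}

```text
time: 14.1
ee_pos: [0.5907, 0.187, 0.2933]
eef_rot: [0.684, 0.729, 0.001, -0.002]
ft_force: [-3.6, 9.7, 0.7]
width: 0.0147
grip_force: 40.0
```

```bash
cat > w.py <<'E'
from h import *
import sys
F=[]
for i in range(int(sys.argv[1]) if len(sys.argv)>1 else 4):
  t=snap('top');st=telemetry.read_state();F.append(st['ft_force'])
s=snap('scene')
p=vice(st['ee_pos'])-[0,.11];th=np.arctan2(p[1],p[0]);tr=np.array([np.cos(th),np.sin(th)]);tt=np.array([np.sin(th),-np.cos(th)])
print('rad mm',np.hypot(*p)*1e3,'theta',th,'wheel',(1.229-th)%6.283,'t',st['time'],st['width'])
for f in F:
  f=np.array([f[:2]@ex,f[:2]@ey]);print('resist %.2f radial %.2f'%(-f@tt,f@tr))
for nm,c,b in(('top',t,(190,165,235,215)),('scene',s,(250,190,330,290))): 
  for q in red(c,b): print(nm,q)
im=t['img'].astype(int)
m=((im[...,0]>im[...,2]+30)&(im[...,0]-im[...,1]<60)).astype(np.uint8);m[:,:230]=0;m[:,285:]=0;m[:170]=0;m[210:]=0
n,l,S,ce=cv2.connectedComponentsWithStats(m)
for i in range(1,n):
  if S[i,4]>8: print('cork',S[i],vice(ray(t,*ce[i],.06)).round(4))
k=(im.max(2)<60).astype(np.uint8);k[:,:244]=0;k[:,270:]=0;k[:170]=0;k[205:]=0
n,l,S,ce=cv2.connectedComponentsWithStats(k);i=1+S[1:,4].argmax();print('fig',S[i],ce[i].round(1))
E
python3 w.py
```

```text
rad mm 46.540253193278815 theta 0.42190086509732316 wheel 0.8070991349026769 t 14.3 0.014892809173791122
resist 8.36 radial 3.19
resist 5.15 radial 3.20
resist 5.41 radial 1.86
resist 6.52 radial 3.00
top ([18, 36, 7, 10, 32], [210.8, 205.8])
cork [269 176   4  18  40] [ 0.0042 -0.0771]
cork [240 179   3  16  34] [0.0048 0.0039]
fig [251 177  16  20 273] [258.3 186.4]
```

Call:
{"method": "move_arm", "body": {
  "steps": [
    {"dx": -0.44,"dy": 0.15,"dz": 0,"spin": 0},
    {"dx": -0.45,"dy": 0.1,"dz": 0,"spin": 0},
    {"dx": -0.46,"dy": 0.06,"dz": 0,"spin": 0},
    {"dx": -0.46,"dy": 0.01,"dz": 0,"spin": 0},
    {"dx": -0.46,"dy": -0.04,"dz": 0,"spin": 0}
  ]
}}

```text
time: 14.85
ee_pos: [0.5959, 0.1644, 0.2934]
eef_rot: [0.685, 0.729, 0.002, -0.001]
ft_force: [6.0, 10.5, -5.8]
width: 0.0148
grip_force: 40.0
```

Call:
{"method": "move_arm", "body": {
  "steps": [
    {"dx": -0.45,"dy": -0.08,"dz": 0,"spin": 0},
    {"dx": -0.44,"dy": -0.13,"dz": 0,"spin": 0}
  ]
}}

```text
time: 15.05
ee_pos: [0.5947, 0.1548, 0.2934]
eef_rot: [0.685, 0.729, 0.002, -0.0]
ft_force: [8.7, 8.4, -6.5]
width: 0.015
grip_force: 40.0
```

Call:
{"method": "move_arm", "body": {
  "steps": [
    {"dx": -0.43,"dy": -0.17,"dz": 0,"spin": 0},
    {"dx": -0.41,"dy": -0.21,"dz": 0,"spin": 0}
  ]
}}

```text
time: 15.25
ee_pos: [0.5916, 0.1456, 0.2934]
eef_rot: [0.685, 0.729, 0.002, 0.0]
ft_force: [9.6, 6.0, -7.2]
width: 0.0147
grip_force: 40.0
```

```bash
python3 w.py
```

```text
rad mm 46.044251345716546 theta -0.503179107638378 wheel 1.7321791076383781 t 15.45 0.014848968968182785
resist 6.83 radial 3.92
resist 6.04 radial 5.19
resist 5.28 radial 4.17
resist 5.19 radial 4.45
cork [269 176   4  18  40] [ 0.0042 -0.0771]
cork [246 179   3  16  31] [ 0.0028 -0.0113]
cork [230 186   5   6  26] [0.001  0.0305]
fig [251 177  16  20 274] [258.3 186.3]
```

Moving push is steady at about 10 N so far (wheel about 1.73), and the pad is about 6 mm from the figure. I continue.

Call:
{"method": "move_arm", "body": {
  "steps": [
    {"dx": -0.38,"dy": -0.25,"dz": 0,"spin": 0},
    {"dx": -0.36,"dy": -0.29,"dz": 0,"spin": 0}
  ]
}}

```text
time: 15.7
ee_pos: [0.5867, 0.1375, 0.2934]
eef_rot: [0.685, 0.728, 0.002, 0.001]
ft_force: [9.6, 5.1, -7.6]
width: 0.0149
grip_force: 40.0
```

Call:
{"method": "move_arm", "body": {
  "steps": [
    {"dx": -0.33,"dy": -0.32,"dz": 0,"spin": 0},
    {"dx": -0.29,"dy": -0.35,"dz": 0,"spin": 0}
  ]
}}

```text
time: 15.9
ee_pos: [0.5803, 0.1305, 0.2934]
eef_rot: [0.685, 0.728, 0.002, 0.001]
ft_force: [10.3, 4.0, -6.4]
width: 0.0149
grip_force: 40.0
```

Call:
{"method": "move_arm", "body": {
  "steps": [
    {"dx": -0.26,"dy": -0.38,"dz": 0,"spin": 0},
    {"dx": -0.22,"dy": -0.41,"dz": 0,"spin": 0}
  ]
}}

```text
time: 16.1
ee_pos: [0.5727, 0.1249, 0.2934]
eef_rot: [0.685, 0.728, 0.001, 0.001]
ft_force: [9.3, 3.5, -6.9]
width: 0.015
grip_force: 40.0
```

```bash
python3 w.py
```

```text
rad mm 45.863649678921085 theta -1.1140096033563003 wheel 2.3430096033563004 t 16.3 0.01490150825071631
resist 6.76 radial 1.65
resist 5.69 radial 1.03
resist 6.01 radial 0.90
resist 4.60 radial 0.24
cork [269 176   4  18  39] [ 0.0037 -0.0772]
cork [249 178   3  17  29] [ 0.0028 -0.0208]
cork [232 186   7   5  32] [0.0008 0.0212]
fig [248 177  19  20 283] [258.5 186.5]
```

Call:
{"method": "move_arm", "body": {
  "steps": [
    {"dx": -0.18,"dy": -0.42,"dz": 0,"spin": 0},
    {"dx": -0.13,"dy": -0.44,"dz": 0,"spin": 0}
  ]
}}

```text
time: 16.55
ee_pos: [0.5644, 0.1213, 0.2934]
eef_rot: [0.685, 0.728, 0.001, 0.001]
ft_force: [10.3, 2.7, -6.4]
width: 0.0146
grip_force: 40.0
```

Call:
{"method": "move_arm", "body": {
  "steps": [
    {"dx": -0.09,"dy": -0.45,"dz": 0,"spin": 0}
  ]
}}

```text
time: 16.65
ee_pos: [0.5599, 0.12, 0.2934]
eef_rot: [0.685, 0.728, 0.001, 0.001]
ft_force: [9.1, 2.3, -7.8]
width: 0.015
grip_force: 40.0
```

Call:
{"method": "move_arm", "body": {
  "steps": [
    {"dx": -0.04,"dy": -0.46,"dz": 0,"spin": 0}
  ]
}}

```text
time: 16.75
ee_pos: [0.5553, 0.1192, 0.2934]
eef_rot: [0.686, 0.728, 0.001, 0.001]
ft_force: [8.3, 1.9, -7.6]
width: 0.0146
grip_force: 40.0
```

```bash
python3 w.py 3
```

```text
rad mm 45.72829777502941 theta -1.5165962786824132 wheel 2.745596278682413 t 16.9 0.015347336681909133
resist 6.53 radial -0.84
resist 6.43 radial -0.48
resist 5.35 radial -0.24
cork [269 176   4  18  39] [ 0.0047 -0.0772]
cork [252 178   3  17  29] [ 0.004  -0.0276]
cork [234 185   7   6  33] [0.0006 0.0154]
fig [254 176  16  21 284] [261.3 186. ]
```

Call:
{"method": "move_arm", "body": {
  "steps": [
    {"dx": 0,"dy": -0.46,"dz": 0,"spin": 0}
  ]
}}

```text
time: 17.05
ee_pos: [0.551, 0.1189, 0.2934]
eef_rot: [0.686, 0.728, 0.001, 0.001]
ft_force: [9.9, 3.0, -7.2]
width: 0.0148
grip_force: 40.0
```

Call:
{"method": "move_arm", "body": {
  "steps": [
    {"dx": 0.05,"dy": -0.46,"dz": 0,"spin": 0}
  ]
}}

```text
time: 17.15
ee_pos: [0.5462, 0.119, 0.2934]
eef_rot: [0.686, 0.728, 0.001, 0.001]
ft_force: [9.5, 1.7, -8.0]
width: 0.015
grip_force: 40.0
```

Call:
{"method": "move_arm", "body": {
  "steps": [
    {"dx": 0.1,"dy": -0.45,"dz": 0,"spin": 0}
  ]
}}

```text
time: 17.25
ee_pos: [0.5418, 0.1196, 0.2934]
eef_rot: [0.686, 0.728, 0.001, 0.001]
ft_force: [13.6, 0.8, -11.7]
width: 0.0144
grip_force: 40.0
```

Call:
{"method": "move_arm", "body": {
  "steps": [
    {"dx": 0.14,"dy": -0.44,"dz": 0,"spin": 0}
  ]
}}

```text
time: 17.35
ee_pos: [0.5374, 0.1206, 0.2934]
eef_rot: [0.686, 0.728, 0.001, 0.002]
ft_force: [13.6, 0.4, -10.4]
width: 0.0147
grip_force: 40.0
```

```bash
python3 w.py 3
```

```text
rad mm 45.67826146846934 theta -1.9111241580471545 wheel 3.1401241580471546 t 17.5 0.014577309055002123
resist 11.04 radial -2.36
resist 9.03 radial -4.35
resist 7.49 radial -2.51
scene ([42, 65, 7, 12, 46], [295.2, 260.3])
cork [269 176   4  18  33] [ 0.0039 -0.0776]
cork [253 178   3  16  25] [ 0.0036 -0.0308]
cork [234 185   9   6  43] [0.0009 0.0119]
fig [255 177  15  20 272] [262. 186.]
```

The bite showed as the push rising from about 9.4 N to 13.3 N between wheel angles 2.94 and 3.03, so I put it at about 2.97. The target is about 4.52.

Call:
{"method": "move_arm", "body": {
  "steps": [
    {"dx": 0.18,"dy": -0.42,"dz": 0,"spin": 0},
    {"dx": 0.22,"dy": -0.4,"dz": 0,"spin": 0},
    {"dx": 0.26,"dy": -0.38,"dz": 0,"spin": 0},
    {"dx": 0.3,"dy": -0.35,"dz": 0,"spin": 0},
    {"dx": 0.33,"dy": -0.32,"dz": 0,"spin": 0}
  ]
}}

```text
time: 18.05
ee_pos: [0.5183, 0.1314, 0.2934]
eef_rot: [0.686, 0.727, 0.001, 0.002]
ft_force: [14.8, -3.4, -10.9]
width: 0.0151
grip_force: 40.0
```

Call:
{"method": "move_arm", "body": {
  "steps": [
    {"dx": 0.36,"dy": -0.28,"dz": 0,"spin": 0},
    {"dx": 0.39,"dy": -0.25,"dz": 0,"spin": 0},
    {"dx": 0.41,"dy": -0.21,"dz": 0,"spin": 0},
    {"dx": 0.43,"dy": -0.16,"dz": 0,"spin": 0},
    {"dx": 0.44,"dy": -0.12,"dz": 0,"spin": 0}
  ]
}}

```text
time: 18.55
ee_pos: [0.5068, 0.1493, 0.2933]
eef_rot: [0.687, 0.727, -0.0, 0.002]
ft_force: [10.4, -11.8, -4.3]
width: 0.0149
grip_force: 40.0
```

```bash
python3 w.py 3
```

```text
rad mm 45.631253687389574 theta -2.871480077750933 wheel 4.100480077750933 t 18.7 0.014891790601582414
resist 12.61 radial -6.14
resist 9.95 radial -5.76
resist 10.10 radial -5.36
scene ([19, 63, 9, 10, 39], [272.9, 258.1])
cork [269 176   4  18  33] [ 0.0039 -0.0776]
cork [253 178   3  16  25] [ 0.0036 -0.0308]
cork [240 185   9   6  45] [ 0.0011 -0.0036]
cork [230 186   5   5  23] [0.0008 0.03  ]
fig [255 177  15  20 271] [262. 186.]
```

Call:
{"method": "move_arm", "body": {
  "steps": [
    {"dx": 0.45,"dy": -0.09,"dz": 0,"spin": 0},
    {"dx": 0.46,"dy": -0.05,"dz": 0,"spin": 0},
    {"dx": 0.46,"dy": 0,"dz": 0,"spin": 0},
    {"dx": 0.46,"dy": 0.05,"dz": 0,"spin": 0}
  ]
}}

```text
time: 19.15
ee_pos: [0.5043, 0.1667, 0.2932]
eef_rot: [0.687, 0.727, -0.002, 0.002]
ft_force: [1.9, -15.6, 3.9]
width: 0.0149
grip_force: 40.0
```

```bash
python3 w.py 3; python3 - <<'E'
from h import *
s=snap('scene')
for q in red(s,(240,190,330,290)): 
  p=vice(ray(s,*q[1],.102))-[0,.11]; print(q,p,np.hypot(*p),'wheel',(4.37-np.arctan2(p[1],p[0]))%6.283)
E
```

```text
rad mm 45.63247642638047 theta 3.0208483582663495 wheel 4.4911516417336514 t 19.3 0.015115587505680775
resist 13.13 radial -3.37
resist 9.95 radial -4.62
resist 10.73 radial -5.32
scene ([11, 58, 12, 8, 42], [266.9, 251.5])
cork [269 176   4  18  33] [ 0.0039 -0.0776]
cork [253 178   3  16  25] [ 0.0036 -0.0308]
cork [242 185   8   5  33] [ 0.001  -0.0069]
cork [232 186   5   5  22] [0.0017 0.0251]
fig [255 177  15  20 270] [262. 186.]
([21, 58, 13, 8, 42], [267.1, 251.4]) [ 0.05392536 -0.00397934] 0.05407199018008074 wheel 4.443659974259155
```

The pointer confirms wheel at about 4.45–4.49, a quarter turn past the bite. I release the crank and retreat upward.

Call:
{"method": "move_arm", "body": {
  "steps": [
    {"dx": 0,"dy": 0,"dz": 0,"spin": 0},
    {"dx": 0,"dy": 0,"dz": 0,"spin": 0},
    {"dx": 0,"dy": 0,"dz": 0,"spin": 0},
    {"dx": 0,"dy": 0,"dz": 0,"spin": 0},
    {"dx": 0,"dy": 0,"dz": 0,"spin": 0},
    {"dx": 0,"dy": 0,"dz": 0,"spin": 0}
  ],
  "claw": 5
}}

```text
time: 20.0
ee_pos: [0.5035, 0.1706, 0.2932]
eef_rot: [0.685, 0.728, 0.0, -0.0]
ft_force: [-0.3, -0.2, -0.3]
width: 0.0487
grip_force: 0.0
```

Call:
{"method": "move_arm", "body": {
  "steps": [
    {"dx": 0,"dy": 0,"dz": -1,"spin": 0},
    {"dx": 0,"dy": 0,"dz": -2,"spin": 0},
    {"dx": 0,"dy": 0,"dz": -3,"spin": 0},
    {"dx": 0,"dy": 0,"dz": -3,"spin": 0},
    {"dx": 4,"dy": 0,"dz": 0,"spin": 0},
    {"dx": 5,"dy": 0,"dz": 0,"spin": 0},
    {"dx": 5,"dy": 0,"dz": 0,"spin": 0},
    {"dx": 5,"dy": 0,"dz": 0,"spin": 0},
    {"dx": 4,"dy": 0,"dz": 0,"spin": 0},
    {"dx": 0,"dy": 0,"dz": 0,"spin": 0},
    {"dx": 0,"dy": 0,"dz": 0,"spin": 0}
  ]
}}

```text
time: 21.1
ee_pos: [0.4894, 0.4009, 0.3834]
eef_rot: [0.685, 0.729, -0.0, 0.0]
ft_force: [0.8, -0.2, -0.1]
width: 0.0498
grip_force: 0.0
```

```bash
python3 - <<'E'
from h import *
s=snap('scene');t=snap('top')
for nm,c,b in(('s',s,(240,190,330,290)),('t',t,(180,165,235,215))):
 for q in red(c,b): 
  p=vice(ray(c,*q[1],.102))-[0,.11]; print(nm,q,p,np.hypot(*p),'wheel',(4.37-np.arctan2(p[1],p[0]))%6.283)
st=telemetry.read_state();print(st['ee_pos'],st['ft_force'],st['time'])
a=cv2.resize(s['img'][170:300,215:345],None,fx=3,fy=3,interpolation=cv2.INTER_CUBIC);b=cv2.resize(t['img'][130:260,160:290],None,fx=3,fy=3,interpolation=cv2.INTER_CUBIC)
cv2.imwrite('pics/g5.png',np.hstack([a,b])[:,:,::-1])
E
```

```text
s ([22, 58, 12, 8, 38], [267.2, 251.3]) [ 0.05359112 -0.00403653] 0.05374292193096817 wheel 4.445178838056528
t ([21, 0, 3, 9, 27], [202.0, 169.0]) [ 0.05374994 -0.00360673] 0.05387081594686197 wheel 4.437001538326345
[0.49035555 0.39881683 0.38380044] [ 0.4172205  -0.27244684  0.24354358] 21.2
```

View pics/g5.png

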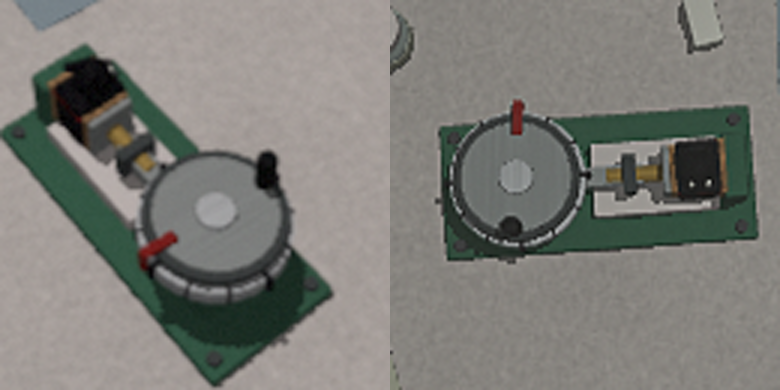

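The figure stands upright and square, pressed between the two cork faces. The pointer is at (202,169) in the top view, on the +x side, which puts the wheel at 4.44 by both cameras. The crank is free and the arm is clear, so I hand in.

```bash
python3 -c "
from bench import job
print(job.close_job())"
```

```text
the job is handed in; nothing more can be done
None
```

I stood the black figure on the bed, clamped it about a quarter turn (roughly 1.5 rad) past the felt bite, let go of the crank and handed the job in at about 21 s; the verdict was not shown.

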